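# Slide the till aside and point out the shackle

## Robot

A 6-joint arm with a two-finger parallel gripper is mounted at the origin on a cart in front of the work surface, level with it; the furniture and walls round the work are solid. World frame = base frame: x ahead of the robot, y to its left, z up, the work surface at z = 0. Lengths are in mm, angles in rad, forces in N, time in s.
With the tool pointing down it reaches from about 200 to 875 mm from the base axis. Payload 3.4 kg.
Tool frame: the origin (TCP) lies between the finger pads, 19 mm behind the fingertips; this is the grasp point; z points along the fingers, y is the line along which they close (so a half turn about z gives the same grasp; the last joint's range is limited). The gripper opens to 94 mm and grips with 3 to 60 N. Pads are 16 mm wide; open, the fingers measure 119 mm over their backs; the gripper's body (75 mm by 177 mm) begins 78 mm behind the grasp point.
Start: joints at [1.197, 0.276, 1.505, -0, 1.361, -0.121], TCP at [143.832, 556.755, 224.293] pointing down, gripper open.
Joint ranges: [-2.89, 2.89], [-0.75, 2.08], [0.22, 2.7], [-1.18, 4.32], [0.11, 2.71], [-2.7, 2.7]. Speed limits (rad/s): [2.57, 2.57, 3.14, 3.14, 3.14, 3.14].

## Interface

Orientations are given as a unit quaternion [x, y, z, w].
In Python, from plant import * gives the robot as it stands.
- The arm moves only by the shell command python3 -m creep 'ROWS' [OPENING] [FORCE]. ROWS is JSON, one flat list of numbers, 4 for each row, row after row: the shift along the tool's x, y, z in m, then the turn about the tool's z in degrees. In form: [tx, ty, tz, yaw, tx, ty, tz, yaw, ...]. A call has 1 to 8 rows; each row shifts and turns the commanded pose from where the row before left it, along the tool's axes as they then stand; what a row does not reach is not made up. A row lasts 1/10 s, in which the tool goes at most 50 mm and 8.59 degrees, less where a joint would pass 70% of its speed; a pose out of reach is approached as far as the arm can. A call is refused whole if a number of a shift passes 0.05 or a number of a turn 8.59, either way. A call with a gripper value outside its range is refused whole. OPENING is the opening, from 0 (shut) to 1 (fully open), set as the call begins (- or left out, the last holds). The fingers move at their own pace and stop on an object; FORCE is the grip in N (left out, the last holds). Time passes only in rows, so rows that do not move let the fingers close. It gives the time, the measured TCP pose, the force, the opening and the grip force at its end, in the units of the state.
- sense(): the state, without advancing time (a new reading comes with each control period).
- snapshot(name): name is "scene" or "top"; returns a dict with "pixels" (420x560x3 uint8, blue, green, red), "vertical_fov" (degrees; the focal length in pixels is half the picture's height over the tangent of half this angle, whatever the lens; pixels are square), "cx", "cy" (the principal point, pixels), "cam_to_world" (4x4, takes a point from camera to world coordinates). Camera axes: x right, y down, z forward; pixel columns grow to the right and rows downward; lengths in mm; the calibration is good to about 2 mm. A picture is of the moment at which its call begins. There is no depth.
- sign_off(): hands the job in; it is judged then, once.
Trained networks look in a picture, given as the dict that the camera call returned (one of the last four; its "shot" number tells which), for a name from the list of things; names that differ only in an ending like _2 or _b are one class to them, and where a whole thing is asked for, a point or a joint stands for the part that bears it (a point fixed in the world has none). Each returns a list of dicts, best first, with "conf" (0 to 1); they miss things now and then, are a little off and sometimes report something else, mostly with a low value. They report only what shows in the picture. A call takes as long as a camera call.
- find_in(picture, query): "bbox" ([left, top, width, height] in pixels, round what is visible of it).
- masks_of(picture, query): "mask" (420x560 bool, what is visible of it) and "bbox" ([left, top, width, height] in pixels, round what is visible of it).
The state is a dict: "time_s": time; "q": joint angles; "joint_vel": joint speeds; "effort": joint torques, N m; "tool_pos": TCP position; "ee_rot": TCP orientation; "contact_force": force on the tool from outside, world axes, zero at the start; "wrist_torque": the same for the moment, N m; "finger_gap": finger opening in mm; "gripper_force": force on a finger pad.
Only numpy, scipy, OpenCV 4.12 (cv2) and the standard library are available. Lean on these libraries where they do the work, as an engineer would, in place of code of your own. Each camera call takes 0.05 s, during which the arm holds its last target. There are 200 camera calls.

## Task

The shipwright needs the galvanised shackle, which lies in the well of the open tool chest, hidden under the chest's sliding till. With the fingertips, without gripping anything, push the till gently all the way across to the other end of the chest, with the tape measure and the green tin riding in it untouched. Then point out the shackle: bring the fingertips, pointing down, to a few centimetres or less above its middle, hold there at least two seconds and finish still pointing at it; do not touch or disturb the shackle or the other things in the well and on the bench.

Things in the scene. Friction and masses are not known exactly. Their poses are not given: they have to be found in the camera images.
- chest: open joiner's chest, brown wood, fixed, no lid; 204 (x) x 344 (y) x 95 mm high, walls 12 mm, 18 mm dark cleat on each end. Origin: centre of underside, on the bench; y along the chest, z up. Well floor 8 mm above the origin. Runners 10 mm wide along the long sides, top at 50 mm, carry the till; at the start the till covers the half at own y < 0
- till (a joint): sliding till, pale wooden tray in the chest, 176 x 157 (y) x 40 mm, walls 8 mm, its floor's top 55 mm and rim 90 mm above the bench. Value: metres slid along the chest's own +y; 0 = at the -y end (starts at 0 to 0.010), 0.163 = against the +y end. 2 N friction plus light drag (under 1 N at 0.1 m/s); stays where left, cannot lift out
- till_push (a point): moves with the till: middle of the inner face of its +y end wall, at the rim (35 mm above the till's floor), axes as the chest's. The till is empty for at least 48 mm from here along -y, over its full inner width (160 mm): fingertips fit in there and can push the end wall. Behind that stand the tape measure and the tin
- shackle: galvanised D shackle with rust, 56 x 55 x 18 mm, 0.14 kg, lying flat and loose on the well's floor under the till, at 45 mm to one side or the other of the chest's long middle line. Origin: centre of its underside, its top 18 mm above; z up.
- pulley_block: dark wooden pulley block with bronze sheave, 62 x 102 x 39 mm, loose on the well's floor beside the shackle (the two may change places). Origin: centre of underside, z up.
- rowlock: bronze rowlock (a fork with a stem), 74 x 137 x 22 mm, loose on the well's floor in the half that is open at the start. Origin: centre of underside, z up.
- tape_measure: black and yellow tape measure, 64 x 66 x 34 mm, loose in the till. Origin: centre of underside, z up.
- rivet_tin: round green tin, diameter 78, height 44 mm, loose in the till; stands 9 mm above the till's rim. Origin: centre of underside, z up.
- block_plane: block plane, grey with red cap, 51 x 159 x 59 mm, loose on the bench beyond the chest's +y end. Origin: centre of underside, z up.
- g_clamp: small blue G clamp lying flat, 170 x 101 x 23 mm, loose on the bench to the right. Origin: centre of underside, z up.
- offcut_b: sawn wooden offcut, 45 x 90 x 45 mm, loose on the bench at the right. Origin: centre of underside, z up.

How it is judged:
By the outcome, as a careful person would: the job done as asked, in the order asked, and still so for the second after the job is handed in, with the robot touching nothing.
It also fails if it takes over 48 s, if anything falls off the work surface, if the arm or the gripper's body presses on something with over 40 N, if the wrist force passes 120 N, or if a joint passes its speed limit or range.

## Working session

There is one attempt and no reset: what is moved stays moved. The work goes in short steps, Python scripts to look and compute and a shell command to move; the robot and the scene stay as the last step left them, time stands still between calls to the robot, and variables do not carry over. Pictures are saved under pics/ and viewed, at most 10 in all, crops included, and the job is handed in when it is done.

```bash
mkdir -p pics
cat > h.py <<'E'
from plant import *
import numpy as np, cv2
from scipy.spatial.transform import Rotation as R
def ray(p,u,v,z):
    f=p["pixels"].shape[0]/2/np.tan(np.radians(p["vertical_fov"])/2)
    T=np.array(p["cam_to_world"]); d=T[:3,:3]@np.array([(u-p["cx"])/f,(v-p["cy"])/f,1]); o=T[:3,3]
    return o+d*(z-o[2])/d[2]
def proj(p,X):
    f=p["pixels"].shape[0]/2/np.tan(np.radians(p["vertical_fov"])/2)
    c=np.linalg.inv(np.array(p["cam_to_world"]))@np.append(X,1)
    return c[:2]/c[2]*f+[p["cx"],p["cy"]]
E
python3 - <<'E'
from h import *
s=sense();print(s["time_s"],s["tool_pos"],R.from_quat(s["ee_rot"]).as_matrix().round(3).tolist(),s["finger_gap"])
for n in("top","scene"):
    p=snapshot(n);cv2.imwrite(f"pics/{n}0.png",p["pixels"]);print(n,np.round(p["cam_to_world"],2).tolist())
    for q,z in(("chest",95),("till",90),("rowlock",20),("rivet_tin",99),("tape_measure",89),("block_plane",50)):
        for m in masks_of(p,q)[:1]:
            c,_=cv2.findContours(m["mask"].astype(np.uint8),0,2)[:2]
            r=cv2.minAreaRect(np.vstack(c)); b=cv2.boxPoints(r)
            print(q,round(m["conf"],2),b.round().tolist(),[ray(p,u,v,z)[:2].round().tolist() for u,v in b])
E
```

```text
0.0 [143.58145434 556.22168054 223.43209397] [[-0.968, 0.25, -0.001], [0.25, 0.968, -0.002], [0.0, -0.002, -1.0]] 94.09117895506924
top [[0.32, -0.83, 0.46, -29.62], [-0.95, -0.28, 0.16, 19.39], [-0.01, -0.49, -0.87, 1368.93], [0.0, 0.0, 0.0, 1.0]]
chest 0.79 [[189.0, 273.0], [192.0, 194.0], [328.0, 199.0], [325.0, 277.0]] [[379.0, 436.0], [607.0, 528.0], [717.0, 148.0], [482.0, 87.0]]
till 0.65 [[256.0, 258.0], [258.0, 202.0], [315.0, 205.0], [313.0, 261.0]] [[478.0, 282.0], [645.0, 336.0], [689.0, 177.0], [520.0, 132.0]]
rowlock 0.71 [[207.0, 229.0], [254.0, 229.0], [254.0, 251.0], [207.0, 251.0]] [[548.0, 466.0], [592.0, 334.0], [525.0, 309.0], [482.0, 438.0]]
rivet_tin 0.68 [[281.0, 206.0], [308.0, 206.0], [308.0, 235.0], [281.0, 235.0]] [[649.0, 268.0], [674.0, 195.0], [586.0, 167.0], [562.0, 238.0]]
tape_measure 0.61 [[282.0, 236.0], [305.0, 236.0], [305.0, 257.0], [282.0, 257.0]] [[565.0, 236.0], [585.0, 175.0], [524.0, 156.0], [504.0, 216.0]]
block_plane 0.62 [[124.0, 235.0], [166.0, 201.0], [181.0, 219.0], [139.0, 253.0]] [[442.0, 675.0], [583.0, 608.0], [541.0, 542.0], [404.0, 610.0]]
scene [[-0.76, -0.25, 0.6, -27.44], [-0.65, 0.32, -0.69, 1005.85], [-0.02, -0.91, -0.41, 539.66], [0.0, 0.0, 0.0, 1.0]]
chest 0.7 [[206.0, 280.0], [233.0, 173.0], [355.0, 203.0], [328.0, 311.0]] [[525.0, 592.0], [935.0, 135.0], [498.0, 108.0], [295.0, 524.0]]
till 0.8 [[255.0, 234.0], [261.0, 193.0], [341.0, 205.0], [335.0, 246.0]] [[592.0, 391.0], [755.0, 195.0], [526.0, 131.0], [415.0, 326.0]]
rivet_tin 0.85 [[276.0, 198.0], [306.0, 198.0], [306.0, 223.0], [276.0, 223.0]] [[680.0, 216.0], [616.0, 166.0], [523.0, 288.0], [579.0, 332.0]]
tape_measure 0.77 [[308.0, 208.0], [334.0, 208.0], [334.0, 228.0], [308.0, 228.0]] [[586.0, 198.0], [532.0, 156.0], [467.0, 252.0], [515.0, 290.0]]
block_plane 0.56 [[179.0, 309.0], [210.0, 295.0], [236.0, 353.0], [205.0, 366.0]] [[547.0, 643.0], [536.0, 578.0], [382.0, 657.0], [398.0, 708.0]]
```

Run:
```python
from h import *
a=cv2.imread("pics/top0.png")[170:300,110:350];cv2.imwrite("pics/c1.png",cv2.resize(a,None,fx=3.3,fy=3.3,interpolation=cv2.INTER_CUBIC))
a=cv2.imread("pics/scene0.png")[150:380,160:400];cv2.imwrite("pics/c2.png",cv2.resize(a,None,fx=2.6,fy=2.6,interpolation=cv2.INTER_CUBIC))
```

```text
(no output)
```

View pics/c1.png

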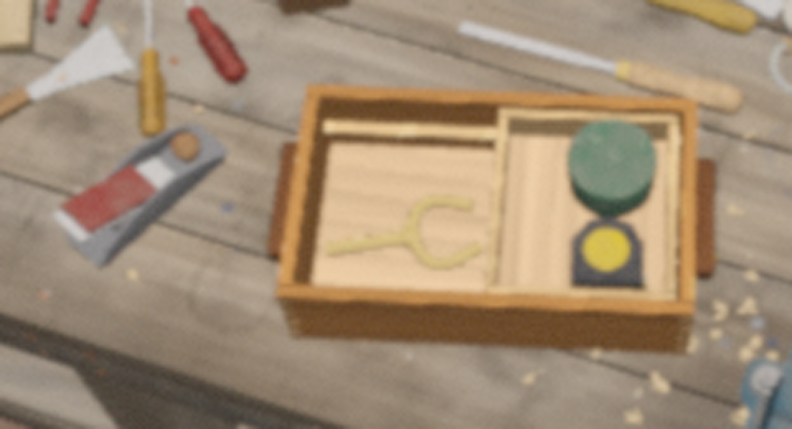

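View pics/c2.png

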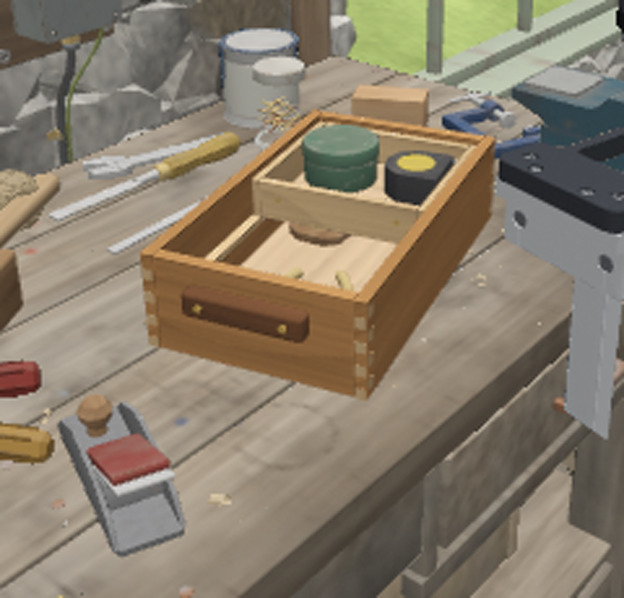

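The top crop shows the chest rim corners at crop pixels (308,88), (697,100), (690,310) and (278,298). The till is on the right, with its +y wall at about x=500, the tin at (612,165) and the tape at (607,250). The scene crop shows the pulley block peeking out under the till on the far side (318,232), so the shackle should be on the near side.

Run:
```python
from h import *
from scipy.optimize import least_squares
pt=snapshot("top");ps=snapshot("scene")
T=[(np.array(c)/3.3+[110,170]) for c in [(308,88),(697,100),(690,310),(278,298)]]
S=[np.array(c)/2.6+[160,150] for c in [(143,255),(315,113),(494,140),(360,303)]]
L=np.array([(102,172,95),(102,-172,95),(-102,-172,95),(-102,172,95)])
def W(x,l):
    c,s=np.cos(x[2]),np.sin(x[2]);return np.array([x[0]+c*l[0]-s*l[1],x[1]+s*l[0]+c*l[1],l[2]])
def f(x,w): return np.concatenate([w[0]*(proj(pt,W(x,l))-t) for l,t in zip(L,T)]+[w[1]*(proj(ps,W(x,l))-t) for l,t in zip(L,S)])
for w in((1,0),(0,1),(1,1)):
    r=least_squares(f,[540,300,-.0+.27],args=(w,));print(r.x.round(3),r.fun.round(1))
x=r.x
def loc(P): 
    d=P[:2]-x[:2];c,s=np.cos(x[2]),np.sin(x[2]);return np.round([c*d[0]+s*d[1],-s*d[0]+c*d[1]])
print("till wall top px local",[loc(ray(pt,*(np.array(c)/3.3+[110,170]),90)) for c in[(499,110),(490,292),(505,112),(612,150),(607,250)]])
for n,c,z in(("tin",(612,150),99),("tape",(607,250),89)):print(n)
for d in(0,10):
  for y in (-3+d-8-24,-3+d): print("push target till",d,y,W(x,(0,y,90)).round(1))
```

```text
[5.62075e+02 3.02215e+02 2.85000e-01] [-0.8 -1.  -0.  -0.7  1.6  1.1 -0.8  0.1 -0.  -0.  -0.  -0.   0.  -0.
  0.  -0. ]
[5.60033e+02 3.06876e+02 2.68000e-01] [-0.  -0.  -0.   0.  -0.   0.  -0.  -0.  -2.4 -0.8 -0.3 -1.3  1.1 -0.7
  1.6  0.7]
[5.62126e+02 3.03860e+02 2.75000e-01] [-0.9 -1.6 -0.2 -0.3  0.6  1.5 -1.6 -0.7 -1.7 -1.4 -0.6 -1.7  0.6 -1.4
  2.4 -0.3]
till wall top px local [array([85., -0.]), array([-88.,  -6.]), array([84., -6.]), array([  50., -101.]), array([ -45., -100.])]
tin
tape
push target till 0 -35 [571.6 270.2  90. ]
push target till 0 -3 [562.9 301.   90. ]
push target till 10 -25 [568.9 279.8  90. ]
push target till 10 7 [560.2 310.6  90. ]
```

```bash
python3 -m creep '[0,0,0,-7.5,0,0,0,-7.6,0,0,0,-7.6,0,0,0,-7.6,0,0,0,0]' 0 10
cat > go.py <<'E'
import sys
from h import *
cx,cy,a=562,303.5,.277
s=sense();M=R.from_quat(s["ee_rot"]).as_matrix()
c,n=np.cos(a),np.sin(a)
def tool(lx,ly,z):
    P=np.array([cx+c*lx-n*ly,cy+n*lx+c*ly,z]);return M.T@(P-s["tool_pos"])
C=np.array([[c,-n,0],[n,c,0],[0,0,1]])
d=s["tool_pos"]-[cx,cy,0]
print("local",(C.T@d).round(1),"yaw err deg",np.degrees(R.from_matrix(M.T@C).as_euler("xyz")).round(1),s["time_s"],"gap",s["finger_gap"],"F",np.round(s["contact_force"],1))
if len(sys.argv)>3: print("shift",tool(*map(float,sys.argv[1:4])).round(1))
E
python3 go.py 0 -35 150
```

```text
time_s: 1.3
tool_pos: [143.8, 556.8, 224.3]
ee_rot: [-0.137, 0.991, 0.0, 0.0]
contact_force: [0.1, 0.1, 0.3]
finger_gap: 57.2
gripper_force: 0.0
local [-333.   358.   224.3] yaw err deg [180.   -0.  179.9] 1.3 gap 57.2128933492637 F [0.1 0.1 0.3]
shift [-333.4 -392.6   74.3]
```

```bash
python3 -m creep '[-0.02,-0.025,0,0,-0.02,-0.025,0,0,-0.02,-0.025,0,0,-0.02,-0.025,0,0,-0.02,-0.025,0,0,-0.02,-0.025,0,0,-0.02,-0.025,0,0,-0.02,-0.025,0,0]' 0 10 | head -2;  python3 -m creep '[-0.02,-0.025,0,0,-0.02,-0.025,0,0,-0.02,-0.025,0,0,-0.02,-0.025,0,0,-0.02,-0.025,0,0,-0.02,-0.025,0,0,-0.02,-0.025,0,0,0,0,0,0]' |head -2; python3 go.py 0 -35 130
```

```text
time_s: 2.1
tool_pos: [353.3, 407.1, 224.4]
time_s: 2.9
tool_pos: [538.0, 275.4, 223.8]
local [-30.8 -20.5 223.8] yaw err deg [-1.799e+02 -1.000e-01  1.796e+02] 2.9 gap 0.49616988732589906 F [-0.8  0.1 -0.7]
shift [-30.7 -14.1  93.9]
```

```bash
python3 -m creep '[-0.015,-0.007,0,0,-0.016,-0.007,0,0,0,0,0.03,0,0,0,0.03,0,0,0,0.015,0,0,0,0,0,0,0,0,0]' |head -2; python3 go.py 0 -35 90
python3 - <<'E'
from h import *
s=sense();t=s["tool_pos"]-[0,0,19]
for n in("scene","top"):
    p=snapshot(n);c=proj(p,t);print(n,c)
    u,v=(c-[65,50]).astype(int);u=max(u,0);v=max(v,0)
    cv2.imwrite(f"pics/a_{n}.png",cv2.resize(p["pixels"][v:v+110,u:u+140],None,fx=5,fy=5,interpolation=cv2.INTER_CUBIC))
i=[cv2.imread(f"pics/a_{n}.png") for n in("scene","top")]
cv2.imwrite("pics/a.png",cv2.resize(np.vstack(i),(500,600*393//600*600//393)) if 0 else cv2.resize(np.hstack(i),(800,314)))
E
```

```text
time_s: 3.6
tool_pos: [568.1, 273.3, 149.6]
local [ -2.4 -30.8 149.6] yaw err deg [180.   -0.  179.9] 3.6 gap 0.4138390747149091 F [0.5 0.9 1. ]
shift [-2.4 -4.3 59.6]
scene [294.86529882 204.08591093]
top [269.41636149 224.27636018]
```

View pics/a.png

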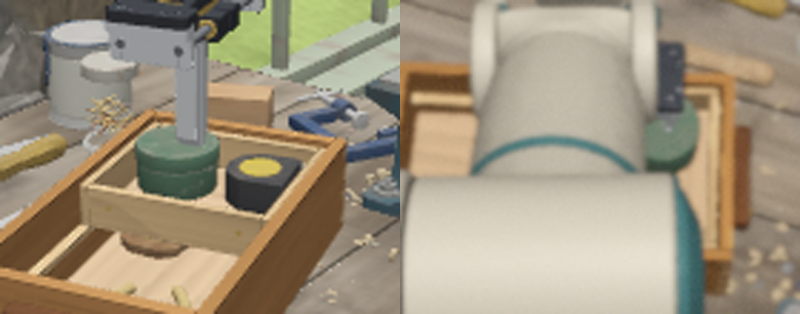

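The left half shows the fingertips (crop 190,140) above the till between its wall and the tin, so I'll descend.

```bash
python3 -m creep '[-0.002,-0.003,0.01,0,0,0,0.015,0,0,0,0.015,0,0,0,0.013,0,0,0,0.01,0,0,0,0,0,0,0,0,0]' |head -2; python3 go.py 0 -24 87
python3 -m creep '[0,0.003,0,0,0,0.002,0,0,0,0.002,0,0,0,0.002,0,0,0,0,0,0]' |head -2; python3 go.py 0 -24 87
```

```text
time_s: 4.4
tool_pos: [571.3, 270.4, 86.4]
local [ -0.1 -34.4  86.4] yaw err deg [180.   -0.  179.9] 4.4 gap 0.42356915193989964 F [-0.5  1.   0.3]
shift [-0.1 10.4 -0.6]
time_s: 4.9
tool_pos: [568.6, 279.4, 86.5]
local [ -0.3 -25.   86.5] yaw err deg [180.  -0. 180.] 4.9 gap 0.31770542752476216 F [0.4 0.8 0.1]
shift [-0.3  1.  -0.5]
```

```bash
python3 -m creep '[0,0.001,0,0,0,0.001,0,0,0,0.0015,0,0,0,0.002,0,0,0,0.002,0,0,0,0.003,0,0,0,0.003,0,0,0,0.004,0,0]' |head -5; python3 go.py
python3 -m creep '[0,0.004,0,0,0,0.005,0,0,0,0.005,0,0,0,0.005,0,0,0,0.005,0,0,0,0.005,0,0,0,0.005,0,0,0,0.005,0,0]' |head -5; python3 go.py
```

```text
time_s: 5.7
tool_pos: [563.8, 295.7, 86.3]
ee_rot: [-0.138, 0.99, -0.0, -0.0]
contact_force: [0.5, -0.9, 0.8]
finger_gap: 0.6
local [-0.4 -8.  86.3] yaw err deg [-180.     0.   179.9] 5.7 gap 0.6064345112054905 F [ 0.5 -0.9  0.8]
time_s: 6.5
tool_pos: [553.0, 333.8, 86.3]
ee_rot: [-0.138, 0.99, 0.0, -0.0]
contact_force: [0.1, -2.2, 0.4]
finger_gap: 0.5
local [-0.4 31.6 86.3] yaw err deg [180.    0.  179.9] 6.5 gap 0.514121947401211 F [ 0.1 -2.2  0.4]
```

```bash
for i in 1; do python3 -m creep '[0,0.005,0,0,0,0.005,0,0,0,0.005,0,0,0,0.005,0,0,0,0.005,0,0,0,0.005,0,0,0,0.005,0,0,0,0.005,0,0]' |head -5; done; python3 go.py
python3 -m creep '[0,0.005,0,0,0,0.005,0,0,0,0.005,0,0,0,0.005,0,0,0,0.004,0,0,0,0.004,0,0,0,0.003,0,0,0,0.003,0,0]' |head -5; python3 go.py
```

```text
time_s: 7.3
tool_pos: [542.0, 372.2, 86.2]
ee_rot: [-0.138, 0.99, -0.0, -0.0]
contact_force: [-0.8, -2.6, 0.6]
finger_gap: 0.3
local [-0.5 71.6 86.2] yaw err deg [180.    0.  179.9] 7.3 gap 0.34392254166421293 F [-0.8 -2.6  0.6]
time_s: 8.1
tool_pos: [532.9, 404.8, 86.2]
ee_rot: [-0.138, 0.99, -0.0, -0.0]
contact_force: [-0.8, -3.1, 0.3]
finger_gap: 0.1
local [ -0.3 105.4  86.2] yaw err deg [-180.     0.   179.9] 8.1 gap 0.08509551810948754 F [-0.8 -3.1  0.3]
```

Run:
```python
from h import *
p=snapshot("scene");cv2.imwrite("pics/b.png",cv2.resize(p["pixels"][150:330,180:400],None,fx=3,fy=3,interpolation=cv2.INTER_CUBIC))
```

```text
(no output)
```

View pics/b.png

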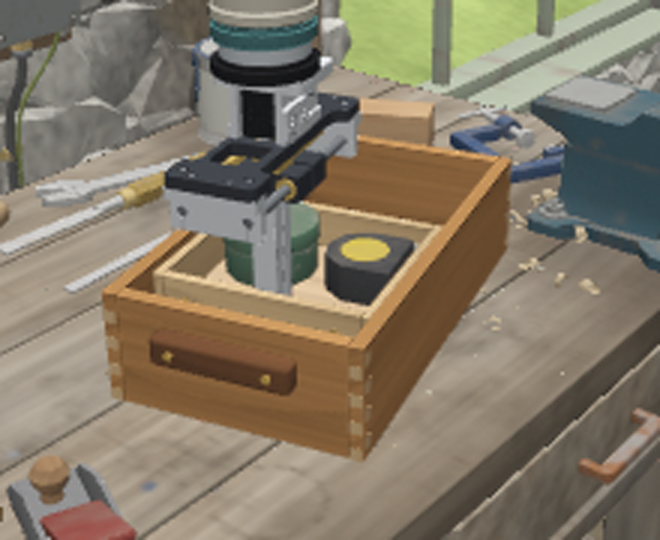

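The till has slid most of the way, with the tin (270,245) and tape (370,265) still in place and a small gap left at the +y end. I'll finish the push slowly and watch the force.

```bash
python3 -m creep '[0,0.003,0,0,0,0.003,0,0,0,0.003,0,0,0,0.003,0,0,0,0.003,0,0,0,0.003,0,0,0,0.003,0,0,0,0.002,0,0]' |sed -n 4p; python3 go.py
python3 -m creep '[0,0.002,0,0,0,0.002,0,0,0,0.001,0,0,0,0.001,0,0]' |sed -n 4p; python3 go.py
```

```text
contact_force: [0.6, -2.6, -0.9]
local [-1.000e-01  1.285e+02  8.630e+01] yaw err deg [180.   -0.  179.9] 8.95 gap 0.478258765703514 F [ 0.6 -2.6 -0.9]
contact_force: [0.2, -1.6, -0.4]
local [-1.000e-01  1.342e+02  8.630e+01] yaw err deg [180.   -0.  179.9] 9.35 gap 0.394070700308523 F [ 0.2 -1.6 -0.4]
```

```bash
python3 -m creep '[0,0.001,0,0,0,0.001,0,0,0,0.001,0,0,0,0.001,0,0]' |sed -n 4p; python3 go.py
python3 -m creep '[0,0.001,0,0,0,0.001,0,0,0,0.001,0,0]' |sed -n 4p; python3 go.py
```

```text
contact_force: [-0.2, -1.6, -1.0]
local [-1.000e-01  1.382e+02  8.630e+01] yaw err deg [180.   -0.  179.9] 9.75 gap 0.36405938665950055 F [-0.2 -1.6 -1. ]
contact_force: [1.9, -4.8, -0.5]
local [-1.000e-01  1.404e+02  8.630e+01] yaw err deg [-179.9   -0.   180. ] 10.05 gap 0.6823905653585567 F [ 1.9 -4.8 -0.5]
```

```bash
python3 -m creep '[0,0.001,0,0,0,0,0,0]' |sed -n 4p; python3 go.py
```

```text
contact_force: [2.7, -6.0, -0.2]
local [-1.000e-01  1.404e+02  8.630e+01] yaw err deg [-179.8    0.   180. ] 10.25 gap 0.30030780793414924 F [ 2.7 -6.  -0.2]
```

The till is against the stop: force rose and motion stalled. I'll back off, lift and clear the view.

```bash
python3 -m creep '[0,-0.004,0,0,0,-0.005,0,0,0,-0.001,0,0,0,0,-0.015,0,0,0,-0.03,0,0,0,-0.04,0,0,0,-0.03,0,0,0,0,0]' |sed -n 2,4p
python3 -m creep '[0.03,0.03,0,0,0.03,0.03,0,0,0.03,0.03,0,0,0.03,0.03,0,0,0.03,0.03,0,0,0.03,0.03,0,0,0.02,0.02,0,0,0,0,0,0]' |sed -n 2,4p
cat > look.py <<'E'
from h import *
cx,cy,a=562,303.5,.277
def loc(P):
    d=P[:2]-[cx,cy];c,s=np.cos(a),np.sin(a);return np.round([c*d[0]+s*d[1],-s*d[0]+c*d[1]],1)
p=snapshot("top");cv2.imwrite("pics/e.png",cv2.resize(p["pixels"][170:300,160:350],None,fx=4,fy=4,interpolation=cv2.INTER_CUBIC))
for q,z in(("shackle",17),("pulley_block",40),("rowlock",20),("till",90),("tape_measure",89),("rivet_tin",99)):
    for m in masks_of(p,q)[:2]:
        v,u=np.nonzero(m["mask"]);b=m["bbox"];w=ray(p,u.mean(),v.mean(),z);w2=ray(p,b[0]+b[2]/2,b[1]+b[3]/2,z)
        print(q,round(m["conf"],2),b,w.round(),loc(w),loc(w2))
E
python3 look.py
```

```text
tool_pos: [527.9, 432.7, 207.1]
ee_rot: [-0.138, 0.99, 0.003, 0.005]
contact_force: [-0.1, 1.0, -0.0]
tool_pos: [274.6, 569.8, 200.2]
ee_rot: [-0.14, 0.99, 0.0, -0.001]
contact_force: [0.6, -0.4, 0.0]
shackle 0.65 [286.2, 245.5, 16.2, 15.6] [551. 207.  17.] [-37.  -89.5] [ -34.3 -101.3]
pulley_block 0.86 [271.4, 216.6, 34.4, 23.8] [619. 244.  40.] [ 38.2 -73. ] [ 33.5 -81.7]
rowlock 0.64 [126.2, 207.8, 51.0, 40.4] [499. 625.  20.] [ 27.6 326.2] [ 26.2 324.8]
till 0.78 [199.7, 200.4, 61.2, 56.7] [533. 393.  90.] [-3.3 93.7] [-0.6 80.8]
till 0.15 [192.2, 197.4, 133.2, 79.7] [539. 295.  90.] [-24.9  -2.3] [-23.3  -1.2]
tape_measure 0.97 [224.1, 235.6, 24.3, 23.2] [498. 347.  89.] [-50.1  59.7] [-56.2  58.7]
tape_measure 0.2 [273.0, 215.7, 32.4, 26.7] [596. 231.  89.] [ 12.4 -79. ] [  6.8 -84.5]
rivet_tin 0.58 [223.6, 204.9, 28.5, 25.7] [575. 368.  99.] [30.1 58.5] [30.6 61.7]
rivet_tin 0.46 [372.6, 237.2, 53.8, 46.8] [603. -81.  99.] [ -65.6 -381.2] [ -79.4 -385.5]
```

View pics/e.png

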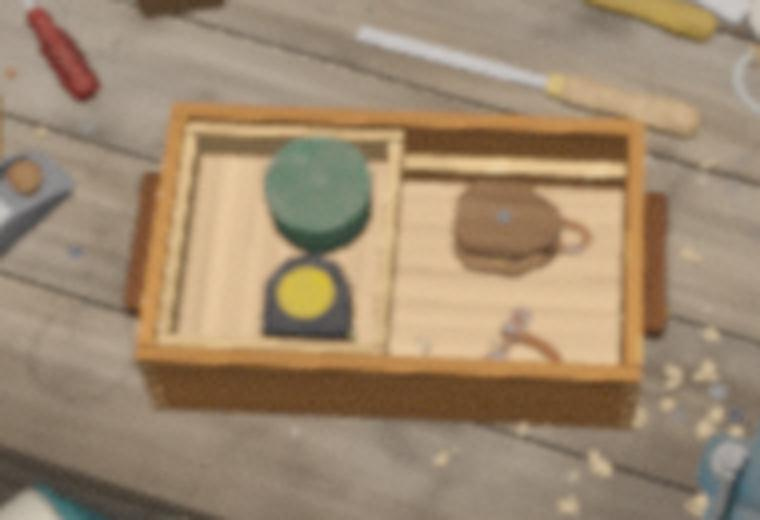

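The till sits at the +y end, with the tin and tape still in it. The pulley block is at (507,228). The shackle's upper part is visible at (490–562, 310–362), the rest hidden by the near wall. I'll measure its extent on the image.

Run:
```python
exec(open("look.py").read().split("for q,z")[0])
for c in[(520,310),(508,325),(488,357),(510,338),(535,338),(562,362),(548,348),(500,366)]:
    print(c,loc(ray(p,c[0]/4+160,c[1]/4+170,10)),loc(ray(p,c[0]/4+160,c[1]/4+170,20)))
p2=snapshot("scene")
for m in masks_of(p2,"shackle")[:2]:
    b=m["bbox"];print(m["conf"],b,[loc(ray(p2,b[0]+b[2]*k,b[1]+b[3]/2,17)) for k in(0,.5,1)])
a=p["pixels"][235:268,270:312];b=p2["pixels"][160:320,200:380]
cv2.imwrite("pics/f.png",np.hstack([cv2.resize(a,(520,400),interpolation=cv2.INTER_CUBIC),cv2.resize(b,(280,400))]))
```

```text
(520, 310) [-13.2 -88. ] [-17.9 -88.1]
(508, 325) [-25.7 -79.8] [-30.2 -80. ]
(488, 357) [-51.6 -66.6] [-56.  -66.9]
(510, 338) [-35.9 -81.7] [-40.4 -81.9]
(535, 338) [-35.  -99.8] [-39.5 -99.9]
(562, 362) [ -53.  -120.1] [ -57.4 -120. ]
(548, 348) [ -42.5 -109.6] [ -46.9 -109.6]
(500, 366) [-58.3 -75.6] [-62.6 -75.8]
```

View pics/f.png

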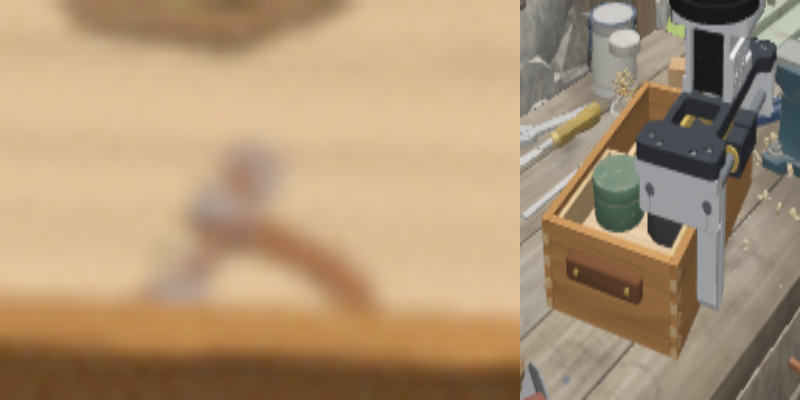

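```bash
python3 go.py -45 -91 64
```

```text
local [-199.3  331.7  201.3] yaw err deg [180.   -0.  179.9] 12.35 gap 0.19018940438265333 F [ 0.1 -0.6 -0.2]
shift [-155.3 -422.4  137.2]
```

```bash
python3 -m creep '[-0.011,-0.03,0,0,-0.011,-0.03,0,0,-0.011,-0.03,0,0,-0.011,-0.03,0,0,-0.011,-0.03,0,0,-0.011,-0.03,0,0,-0.011,-0.03,0,0,-0.011,-0.03,0,0]' |sed -n 2p
python3 -m creep '[-0.011,-0.03,0,0,-0.011,-0.03,0,0,-0.011,-0.03,0,0,-0.011,-0.03,0,0,-0.011,-0.03,0,0,-0.011,-0.03,0,0,0,0,0,0,0,0,0,0]' |sed -n 2p; python3 go.py -45 -91 64
```

```text
tool_pos: [429.8, 360.2, 201.5]
tool_pos: [541.6, 205.8, 201.2]
local [-46.4 -88.4 201.2] yaw err deg [180.    0.  179.8] 13.95 gap 0.5028708214665784 F [-0.6  0.1  0.1]
shift [ -1.5  -2.7 137.2]
```

```bash
python3 -m creep '[-0.001,-0.003,0.01,0,0,0,0.025,0,0,0,0.03,0,0,0,0.03,0,0,0,0.02,0,0,0,0.012,0,0,0,0.008,0,0,0,0,0]' |sed -n 2,4p; python3 go.py -45 -91 64
python3 - <<'E'
from h import *
p=snapshot("scene");q=snapshot("top")
cv2.imwrite("pics/g.png",np.hstack([cv2.resize(p["pixels"][150:330,200:400],(400,360),interpolation=cv2.INTER_CUBIC),cv2.resize(q["pixels"][170:300,190:334],(399,360),interpolation=cv2.INTER_CUBIC)]))
E
```

```text
tool_pos: [542.5, 204.1, 65.6]
ee_rot: [-0.138, 0.99, 0.0, -0.001]
contact_force: [0.9, 0.1, 0.3]
local [-45.9 -90.3  65.6] yaw err deg [1.8e+02 1.0e-01 1.8e+02] 14.75 gap 0.28723892098721593 F [0.9 0.1 0.3]
shift [-0.9 -0.7  1.6]
```

View pics/g.png

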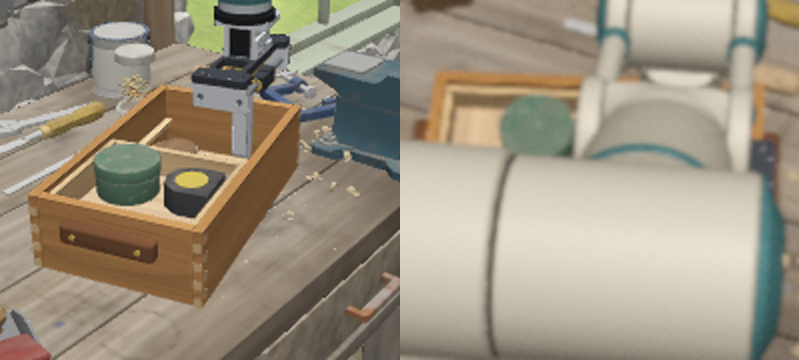

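The till is at the +y end with the tin (125,172) and tape (190,190) in place. The shut fingers point down into the well at (242,150). Now I'll hold for more than 2 s and hand in.

```bash
Z='see typed rows'; python3 -m creep '[0,0,0,0,0,0,0,0,0,0,0,0,0,0,0,0,0,0,0,0,0,0,0,0,0,0,0,0,0,0,0,0]' >/dev/null; python3 -m creep '[0,0,0,0,0,0,0,0,0,0,0,0,0,0,0,0,0,0,0,0,0,0,0,0,0,0,0,0,0,0,0,0]' >/dev/null; python3 -m creep '[0,0,0,0,0,0,0,0,0,0,0,0,0,0,0,0,0,0,0,0,0,0,0,0,0,0,0,0,0,0,0,0]' >/dev/null; python3 -m creep '[0,0,0,0,0,0,0,0,0,0,0,0,0,0,0,0,0,0,0,0,0,0,0,0,0,0,0,0,0,0,0,0]'; python3 -c "
from plant import *
print(sign_off())"
```

```text
time_s: 18.05
tool_pos: [543.2, 203.8, 66.3]
ee_rot: [-0.138, 0.99, 0.0, 0.0]
contact_force: [0.4, 0.2, -0.2]
finger_gap: 0.7
gripper_force: 0.0
the job is handed in; nothing more can be done
None
```

The till is against the +y end with the tape measure and tin still riding in it, and I handed in at 18 s after a hold of about 3 s, fingertips pointing down about 2 cm above the shackle's middle; that middle is an estimate, because the near wall hid part of the shackle from the camera.

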